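# Seat the pins of a drilling jig in order

## Robot

A 7-joint arm with a two-finger parallel gripper is mounted at the origin on the work surface. World frame = base frame: x ahead of the robot, y to its left, z up, the work surface at z = 0. Lengths are in m, angles in rad, forces in N, time in s.
With the tool pointing down it reaches from about 0.425 to 0.875 m from the base axis. Payload 8.4 kg.
Tool frame: the origin (TCP) lies between the finger pads; the fingertips stand 19 mm ahead of it and the grasp point (between the pads) is the TCP; z points along the fingers, y is the line along which they close (so a half turn about z gives the same grasp; the last joint's range is limited). The gripper opens to 87 mm and grips with 3 to 60 N. Pads are 19 mm wide; open, the fingers measure 117 mm over their backs; the gripper's body (75 mm by 190 mm) begins 51 mm behind the grasp point.
Start: joints at [1.115, 0.333, 0.04, 1.465, -0.013, 1.343, -0.059], TCP at [0.227, -0.609, 0.242] pointing down, gripper open.
Joint ranges: [-2.58, 2.58], [-0.38, 2.09], [-1.3, 1.39], [0.25, 2.4], [-1.5, 4.64], [0.08, 2.09], [-2.65, 2.65]. Speed limits (rad/s): [2.22, 2.22, 2.79, 2.79, 3.14, 3.14, 3.14].

## Interface

Orientations are given as a rotation vector (axis times angle).
In Python, from station import robot, cams, workorder gives the robot as it stands. The module is installed in compiled form; this text tells all that it offers. Calls block until the motion is done:
- robot.move_to(position, orientation): joint-space move of the TCP to a pose.
- robot.line_to(position, attitude=None, rate=0.15, guard=None): straight line of the TCP; attitude=None keeps the orientation; rate is the mean speed in m/s. With guard (N) it stops when the force on the tool has changed by that much, and returns True; else False.
- robot.move_joints(angles): joint-space move.
- robot.gripper_to(opening): finger opening in m; the grip force is fixed at half the most; returns when the fingers have stopped.
- robot.hold(seconds).
- robot.ik(position, orientation): joint angles nearest the present ones, or None.
- robot.sense(): the state.
- cams.grab_frame(name): name is "scene" or "top"; returns (picture, depth): 400x640x3 uint8, blue, green, red; 400x640 float32, m along the optical axis (not along the pixel's ray), 0 where there is no reading.
- cams.camera_params(name): a dict with "camera_matrix" (3x3 intrinsics, pixels), "rvec" (rotation vector, rad) and "tvec" (3), from world to camera coordinates, as OpenCV has them. Camera axes: x right, y down, z forward; pixel columns grow to the right and rows downward; lengths in m; the calibration is good to about 2 mm. A picture is of the moment at which its call begins. camera_params takes no time and is no camera call.
A pose or a line that the arm cannot do raises robot.PlanningError and nothing moves.
- workorder.hand_in(): hands the job in; it is judged then, once.
The state is a dict: "time_s": time; "joint_positions": joint angles; "joint_velocities": joint speeds; "joint_efforts": joint torques, N m; "tool_pos": TCP position; "ee_rot": TCP orientation; "wrist_force": force on the tool from outside, world axes, zero at the start; "ft_torque": the same for the moment, N m; "finger_gap": finger opening in m; "gripper_force": force on a finger pad.
Only numpy, scipy, OpenCV 4.12 (cv2) and the standard library are available. Lean on these libraries where they do the work, as an engineer would, in place of code of your own. Each camera call takes 0.05 s, during which the arm holds its last target. There are 200 camera calls.

## Task

Seat three locating pins of the drilling jig, one at a time, with a light push of the fingertips from above until the rubber ring under its head rests fully on the bushing and it goes no further: first the round-headed pin, then the square-headed one, then the one with the straight bar head. Push gently (keep well under 3 kg of force), do not pull any pin up, and leave the cross-headed pin and everything lying around as they are; finish with the hand clear.

Things in the scene. Friction and masses are not known exactly. Their poses are not given: they have to be found in the camera images.
- round_head (a point): centre of the top face of the round head (to be pushed home): bare steel, seen from above a flat round disc, 36 mm across, 12 mm thick. It moves with the pin, straight up and down. When the pin is home this point is 63 mm above the work surface; at the start 74 to 79 mm. The head sits on a 5 mm thick black rubber ring and sinks into it by about 1 mm for each 5 N of push, springing back when let go. z points up.
- round_pin (a joint): how far the round-headed pin is pushed down, in m: 0 to 0.005 at the start, 0.016 = fully home, the rubber ring under its head resting on its bushing (the gap between ring and bushing is 0.016 minus this value); negative = pulled up. It slides with about 3 N of friction, has no spring, stays where it is left and meets a hard stop when home.
- round_bushing: the brass bushing of the round-headed pin, fixed to the jig, with its pin: 34 mm across (41 mm at its foot), 18 mm tall, its top 46 mm above the work surface; origin at the centre of its foot; z up.
- square_head (a point): centre of the top face of the square head (to be pushed home): bare steel, seen from above a square block, 26 by 26 mm, 12 mm thick. It moves with the pin, straight up and down. When the pin is home this point is 63 mm above the work surface; at the start 74 to 79 mm. The head sits on a 5 mm thick black rubber ring and sinks into it by about 1 mm for each 5 N of push, springing back when let go. z points up.
- square_pin (a joint): how far the square-headed pin is pushed down, in m: 0 to 0.005 at the start, 0.016 = fully home, the rubber ring under its head resting on its bushing (the gap between ring and bushing is 0.016 minus this value); negative = pulled up. It slides with about 3 N of friction, has no spring, stays where it is left and meets a hard stop when home.
- square_bushing: the brass bushing of the square-headed pin, fixed to the jig, with its pin: 34 mm across (41 mm at its foot), 18 mm tall, its top 46 mm above the work surface; origin at the centre of its foot; z up.
- bar_head (a point): centre of the top face of the bar head (to be pushed home): bare steel, seen from above a single straight bar, 46 by 14 mm, 12 mm thick. It moves with the pin, straight up and down. When the pin is home this point is 63 mm above the work surface; at the start 74 to 79 mm. The head sits on a 5 mm thick black rubber ring and sinks into it by about 1 mm for each 5 N of push, springing back when let go. z points up.
- bar_pin (a joint): how far the bar-headed pin is pushed down, in m: 0 to 0.005 at the start, 0.016 = fully home, the rubber ring under its head resting on its bushing (the gap between ring and bushing is 0.016 minus this value); negative = pulled up. It slides with about 3 N of friction, has no spring, stays where it is left and meets a hard stop when home.
- bar_bushing: the brass bushing of the bar-headed pin, fixed to the jig, with its pin: 34 mm across (41 mm at its foot), 18 mm tall, its top 46 mm above the work surface; origin at the centre of its foot; z up.
- cross_head (a point): centre of the top face of the cross head (must stay up): bare steel, seen from above a plus-shaped cross of two bars, 46 mm across, each 12 mm wide, 12 mm thick. It moves with the pin, straight up and down. When the pin is home this point is 63 mm above the work surface; at the start 74 to 79 mm. The head sits on a 5 mm thick black rubber ring and sinks into it by about 1 mm for each 5 N of push, springing back when let go. z points up.
- cross_pin (a joint): how far the cross-headed pin is pushed down, in m: 0 to 0.005 at the start, 0.016 = fully home, the rubber ring under its head resting on its bushing (the gap between ring and bushing is 0.016 minus this value); negative = pulled up. It slides with about 3 N of friction, has no spring, stays where it is left and meets a hard stop when home.
- cross_bushing: the brass bushing of the cross-headed pin, fixed to the jig, with its pin: 34 mm across (41 mm at its foot), 18 mm tall, its top 46 mm above the work surface; origin at the centre of its foot; z up.
- jig: drilling jig, fixed to the bench: a grey plate 200 by 200 mm with a dark steel plate clamped on it by two strips; origin at the centre of its underside, z up. The four bushings stand on the dark plate (28 mm above the work surface) at the corners of an 84 mm square about the jig's centre, in any arrangement.
- spacer: loose steel ring, 26 mm across, 12 mm tall, on the dark plate between the bushings; to be left where it is. Origin at its underside.
- gauge_block: loose steel block 30 by 9 by 12 mm, on the dark plate at its far edge, between two bushings; to be left where it is. Origin at its underside.
- wrench: loose steel wrench, 170 mm long, left of the jig; to be left where it is. Origin at its underside.
- brush: loose brush, 170 mm long, right of the jig; to be left where it is. Origin at its underside.
- oil_can: loose white plastic oil bottle, 48 mm across, 95 mm tall, beyond the jig; to be left where it is. Origin at its underside.
- vee_block: loose steel V-block, 50 by 50 mm, 40 mm tall, beyond the jig; to be left where it is. Origin at its underside.
- parts_dish: loose round aluminium dish, 80 mm across, 30 mm tall, beyond the jig; to be left where it is. Origin at its underside.

How it is judged:
By the outcome, as a careful person would: the job done as asked, in the order asked, and still so for the second after the job is handed in, with the robot touching nothing.
It also fails if it takes over 48 s, if anything falls off the work surface, if the arm or the gripper's body presses on something with over 40 N, if the wrist force passes 120 N, or if a joint passes its speed limit or range.

## Working session

There is one attempt and no reset: what is moved stays moved. The work goes in short steps, each a Python script; the robot and the scene stay as the last script left them, time stands still between calls to the robot, and variables do not carry over. Pictures are saved under pics/ and viewed, at most 10 in all, crops included, and the job is handed in when it is done.

```bash
mkdir -p pics; python3 - <<'E'
from station import robot, cams, workorder
import cv2, numpy as np
for n in ("top","scene"):
    im,d=cams.grab_frame(n); p=cams.camera_params(n)
    cv2.imwrite(f"pics/{n}0.png",im); np.savez(f"{n}0.npz",im=im,d=d,**p)
    R=cv2.Rodrigues(np.array(p["rvec"]))[0]
    print(n,np.round(p["camera_matrix"],1).tolist(),"pos",np.round(-R.T@np.array(p["tvec"]).ravel(),3),"axis",R[2].round(3),(d>0).mean())
s=robot.sense();print({k:np.round(v,3).tolist() for k,v in s.items()})
E
```

```text
top [[501.5, 0.0, 319.6], [0.0, 501.5, 194.7], [0.0, 0.0, 1.0]] pos [0.481 0.056 0.986] axis [ 0.151 -0.028 -0.988] 0.99608203125
scene [[382.3, 0.0, 322.1], [0.0, 382.3, 194.4], [0.0, 0.0, 1.0]] pos [1.334 0.274 0.651] axis [-0.771 -0.228 -0.595] 0.99605078125
{'time_s': 0.1, 'joint_positions': [1.115, 0.334, 0.04, 1.466, -0.013, 1.343, -0.058], 'joint_velocities': [0.003, -0.001, -0.0, -0.004, 0.0, -0.001, 0.001], 'joint_efforts': [0.005, -65.781, 1.341, -40.471, -0.06, 0.041, 0.0], 'tool_pos': [0.227, -0.609, 0.241], 'ee_rot': [-3.09, -0.557, 0.001], 'wrist_force': [0.01, 0.272, 0.569], 'ft_torque': [0.056, -0.056, 0.033], 'gripper_force': 0.0, 'finger_gap': 0.087}
```

View pics/top0.png

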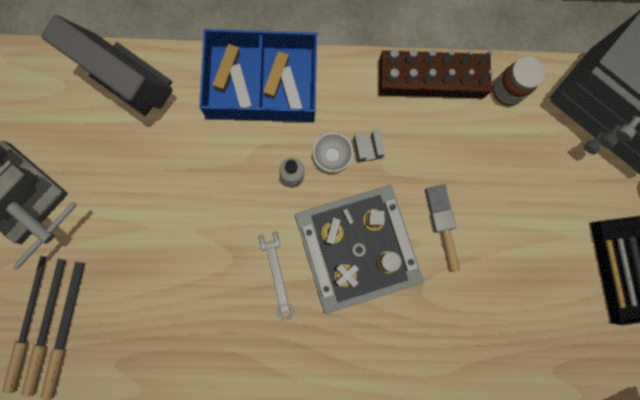

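View pics/scene0.png

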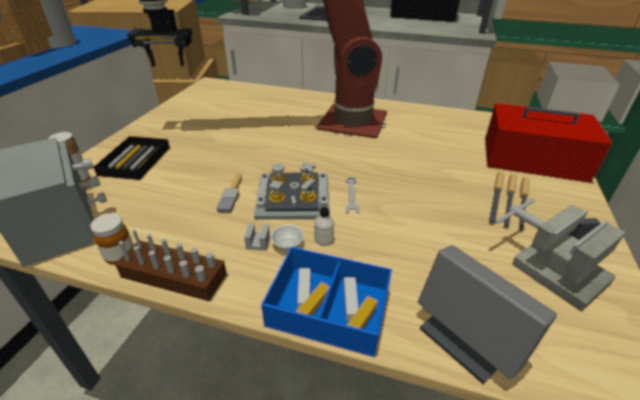

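The top view shows bar (332,232), square (375,218), cross (346,275), and round (389,262). I'll zoom in on both views and measure there.

```bash
cat > vis.py <<'E'
import numpy as np, cv2
def load(n,k=0):
    z=np.load(f"{n}{k}.npz"); K=z["camera_matrix"]; R=cv2.Rodrigues(z["rvec"])[0]; t=z["tvec"].ravel()
    return z["im"],z["d"],K,R,t
def cloud(n,k=0):
    im,d,K,R,t=load(n,k); v,u=np.mgrid[:400,:640]
    c=np.dstack([(u-K[0,2])/K[0,0]*d,(v-K[1,2])/K[1,1]*d,d])
    return (c-t)@R           # world xyz per pixel
def ray(n,u,v,k=0):
    im,d,K,R,t=load(n,k); return -R.T@t, R.T@np.array([(u-K[0,2])/K[0,0],(v-K[1,2])/K[1,1],1.])
def plane(n,u,v,z,k=0):
    o,r=ray(n,u,v,k); return o+r*(z-o[2])/r[2]
def tri(a,b):
    (o1,r1),(o2,r2)=a,b
    s=np.linalg.lstsq(np.c_[r1,-r2],o2-o1,rcond=None)[0]
    p,q=o1+s[0]*r1,o2+s[1]*r2; return (p+q)/2,np.linalg.norm(p-q)
E
python3 - <<'E'
import cv2,numpy as np
from vis import *
a=load("top")[0][180:320,285:430]; b=load("scene")[0][155:225,245:340]
a=cv2.resize(a,None,fx=4,fy=4,interpolation=cv2.INTER_CUBIC);b=cv2.resize(b,None,fx=8,fy=8,interpolation=cv2.INTER_CUBIC)
cv2.imwrite("pics/topc.png",a);cv2.imwrite("pics/scenec.png",b)
for n,box in(("top",(180,320,285,430)),("scene",(155,225,245,340))):
    P=cloud(n);v0,v1,u0,u1=box; m=np.zeros((400,640),np.uint8);m[v0:v1,u0:u1]=1
    print(n,"table z",np.median(P[330:380,300:400,2]) if n=="top" else np.median(P[200:230,370:420,2]))
    h=((P[...,2]>.064)&(P[...,2]<.09)&(m>0)).astype(np.uint8)
    c,l,s,cen=cv2.connectedComponentsWithStats(h)
    for i in range(1,c):
        if s[i,4]<15: continue
        q=P[l==i]; print(s[i],cen[i].round(1),"xyz",np.median(q,0).round(4),"zrange",np.percentile(q[:,2],[10,90]).round(4))
E
```

```text
top table z 0.00024103810202532653
[369 210  15  15 211] [376.1 217.3] xyz [ 0.5808 -0.0746  0.0747] zrange [0.0719 0.0769]
[326 218  14  26 216] [332.9 230.5] xyz [0.5546 0.0042 0.0761] zrange [0.0727 0.0784]
[381 252  20  20 312] [390.6 261.1] xyz [ 0.5016 -0.1016  0.0755] zrange [0.0735 0.0774]
[336 264  23  23 317] [346.9 274.9] xyz [ 0.4751 -0.0224  0.0764] zrange [0.0743 0.0787]
scene table z -0.000355486083929414
[300 162  17  12 130] [307.9 167.6] xyz [ 0.4817 -0.0213  0.0753] zrange [0.0679 0.0773]
[272 164  13  10 107] [278.  168.2] xyz [ 0.5062 -0.0995  0.0747] zrange [0.0672 0.0767]
[301 179  14  13 103] [307.7 185. ] xyz [0.5575 0.0054 0.0749] zrange [0.0672 0.077 ]
[270 181  13  10  98] [275.9 185.5] xyz [ 0.5847 -0.0738  0.0741] zrange [0.0666 0.0756]
[316 213  17  12 149] [324.4 219. ] xyz [0.6777 0.0872 0.0715] zrange [0.0652 0.0854]
```

View pics/topc.png

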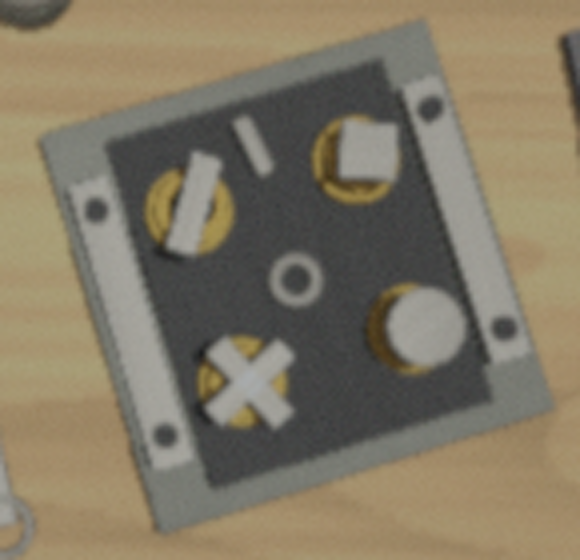

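View pics/scenec.png

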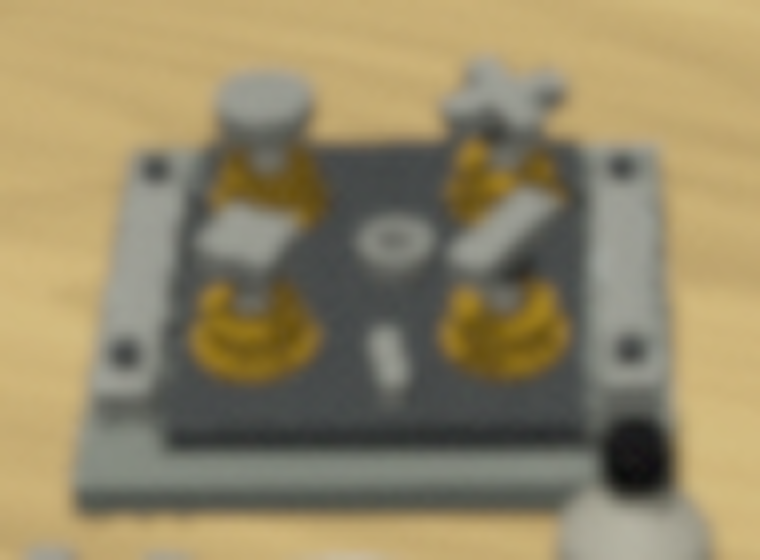

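The crops show the tops clearly, and the 84 mm spacings check out: square–bar 83 mm, bar–cross 84 mm. I'll run a quick two-view triangulation, then seat the round pin.

```bash
cat > push.py <<'E'
from station import robot, cams, workorder
import numpy as np
from scipy.spatial.transform import Rotation as Ro
DOWN=[-3.09,-0.557,0.0]; DOWN=(np.array(DOWN)/np.linalg.norm(DOWN)*np.pi).tolist()
def st(tag):
    s=robot.sense(); print(tag,"t%.2f"%s["time_s"],"pos",np.round(s["tool_pos"],4),"F",np.round(s["wrist_force"],1),"gap",round(s["finger_gap"],4)); return s
def push(xy,guard=9.):
    x,y=xy
    robot.move_to([x,y,.15],DOWN); robot.line_to([x,y,.107],rate=.1); robot.hold(.2)
    f0=st("hover")["wrist_force"][2]
    hit=robot.line_to([x,y,.077],rate=.02,guard=guard); s=st(f"hit={hit}")
    robot.hold(.3); s=st("held"); print("dF",round(s["wrist_force"][2]-f0,2),"tip z",round(s["tool_pos"][2]-.019,4))
    return f0
E
python3 - <<'E'
from vis import *
from push import *
px={"round":((390.6,261.1),(277.7,166.8)),"square":((376.1,217.3),(275.6,183.4)),"bar":((332.9,230.5),(307.8,182.8))}
for k,(a,b) in px.items():
    p,e=tri(ray("top",*a),ray("scene",*b)); print(k,p.round(4),"miss",round(e,4),"plane",plane("top",*a,.0765).round(4),robot.ik([*p[:2],.15],DOWN) is not None)
robot.gripper_to(0.0)
push((.5025,-.1012))
E
```

```text
round [ 0.5017 -0.1017  0.0755] miss 0.001 plane [ 0.5015 -0.101   0.0765] True
square [ 0.5807 -0.0751  0.077 ] miss 0.0015 plane [ 0.5805 -0.0744  0.0765] True
bar [0.5544 0.0043 0.0781] miss 0.0002 plane [0.5545 0.0043 0.0765] True
hover t4.51 pos [ 0.503  -0.1013  0.1077] F [ 0.4 -0.1 -0. ] gap 0.0001
hit=True t5.73 pos [ 0.5026 -0.1012  0.0803] F [-2.8  0.6  9.5] gap 0.0003
held t6.03 pos [ 0.5026 -0.1012  0.0805] F [-2.2 -0.   9.2] gap 0.0005
dF 9.29 tip z 0.0615
```

Two-view triangulation agrees with the depth. The round pin stopped at the expected height: tip at 61.5 mm, against 63 mm minus about 1.8 mm of rubber. I'll do a small stiffness check, lift off and compare views.

```bash
cat >> push.py <<'E'
def firm(xy):
    x,y=xy; z=robot.sense()["tool_pos"][2]
    robot.line_to([x,y,z-.0012],rate=.01,guard=6.); robot.hold(.3); s=st("firm"); print("dz %.4f"%(s["tool_pos"][2]-z))
    robot.line_to([x,y,.125],rate=.08)
E
python3 - <<'E'
from push import *
firm((.5025,-.1012))
st("up")
sq=(.5808,-.0746); push(sq); firm(sq); st("up")
E
```

```text
firm t6.58 pos [ 0.5027 -0.1012  0.08  ] F [-4.9  0.2 12.1] gap 0.0003
dz -0.0005
up t7.31 pos [ 0.5023 -0.1012  0.1248] F [ 0.6 -0.1  0.5] gap 0.0002
hover t8.53 pos [ 0.5813 -0.0747  0.1078] F [-0.8 -0.6  0.3] gap 0.0004
hit=True t9.76 pos [ 0.5809 -0.0746  0.0804] F [-3.3 -0.1  9.5] gap 0.0006
held t10.06 pos [ 0.5809 -0.0746  0.0806] F [-2.2  0.   8.9] gap 0.0004
dF 8.57 tip z 0.0616
firm t10.61 pos [ 0.581  -0.0746  0.0802] F [-4.6 -0.5 11.3] gap 0.0005
dz -0.0004
up t11.32 pos [ 0.5806 -0.0747  0.1248] F [ 0.2  0.4 -0.3] gap 0.0005
```

Both pins show about 5 N/mm, so they are on the rubber at the stop. Next is the bar pin, then retreat and look.

```bash
python3 - <<'E'
from push import *
b=(.5548,.0045); push(b); firm(b)
robot.line_to([*b,.24],rate=.15)
robot.move_joints([1.115,0.333,0.04,1.465,-0.013,1.343,-0.059]); st("clear")
import cv2
for n in ("top","scene"):
    im,d=cams.grab_frame(n); np.savez(f"{n}1.npz",im=im,d=d,**cams.camera_params(n))
from vis import *
P0,P=cloud("top",0),cloud("top",1)
for k,(u,v) in {"square":(376,217),"bar":(333,230),"round":(391,261),"cross":(347,275)}.items():
    f=lambda Q:round(float(np.median(Q[v-2:v+3,u-2:u+3,2])),4)
    print(k,f(P0),f(P))
a=cv2.resize(load("top",1)[0][180:320,285:430],None,fx=2.5,fy=2.5,interpolation=cv2.INTER_CUBIC)
c=cv2.resize(load("scene",1)[0][155:260,240:370],None,fx=3.33,fy=3.33,interpolation=cv2.INTER_CUBIC)
h=min(a.shape[0],c.shape[0]); cv2.imwrite("pics/after.png",np.hstack([a[:h],c[:h]]))
E
```

```text
hover t12.55 pos [0.5553 0.0045 0.1077] F [ 1.  -0.   0.2] gap 0.0005
hit=True t13.78 pos [0.5549 0.0045 0.0803] F [-3.  -0.2 11. ] gap 0.0002
held t14.07 pos [0.5549 0.0045 0.0805] F [-1.8 -1.   9. ] gap 0.0005
dF 8.77 tip z 0.0615
firm t14.62 pos [0.555  0.0045 0.0801] F [-3.7 -0.4 11.6] gap 0.0003
dz -0.0005
clear t18.73 pos [ 0.2282 -0.6088  0.2419] F [ 0.5  0.6 -1. ] gap 0.0004
square 0.0749 0.063
bar 0.0763 0.0632
round 0.0759 0.0634
cross 0.0762 0.0775
```

View pics/after.png

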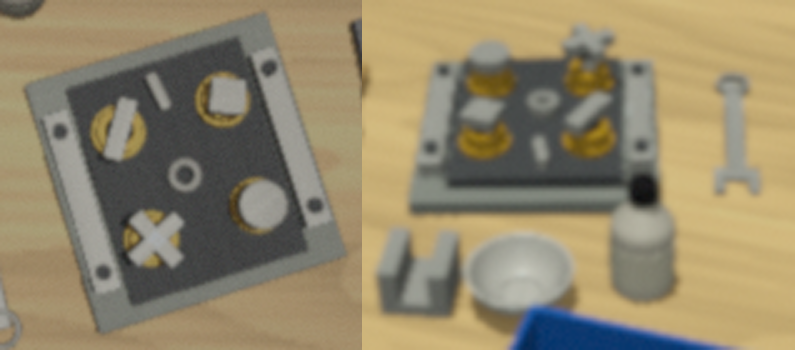

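The picture shows round (263,205), square (228,97) and bar (121,128) down. Their tops measure 63.0–63.4 mm, against 63 mm for home. The cross (154,240) is still up, the spacer and gauge block haven't moved, and the hand is clear.

```bash
python3 -c "
from station import workorder
print(workorder.hand_in())"
```

```text
the job is handed in; nothing more can be done
None
```

The round, square and bar pins were pushed home in that order with about 12 N at most; the cross pin and the loose parts look untouched, the hand is clear, and the job was handed in at about 19 s (no verdict was returned).

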